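Clear the serving mat and present the tomato dish

TASK

Clear the wooden spatula off the cork mat by sliding its blade, flat and tip first, under the lips of the slotted wooden block until the whole blade is inside, and let go of it there. Then take the white dish by its overhead bar, lift it straight up, and only in the air turn it about a quarter turn so that its blue lug points the same way as the blue-striped end of the mat; keep the dish level and the loose tomato near its middle, untouched, all the while. Finish holding the dish still, level and squared up with the mat, over the middle of the mat and about a hand's breadth above it: do not set it down or let go, and leave the jam jar, grater and side plate where they are.

Things in the scene. Friction and masses are not known exactly. Their poses are not given: they have to be found in the camera images.
- mat: Cork serving mat fixed to the counter, 260 mm (its x) by 180 mm (its y), 4 mm thick; origin at the centre of its underside, on the counter. A 22 mm blue stripe runs along its +x end (roughly away from the robot).
- block: Pale wooden block fixed to the counter, 125 mm long (its x), 100 wide, 70 high; origin at the centre of its underside. A level slot runs in along +x from its -x face: 68 mm wide, 20 high, 115 deep to a stop wall, its floor 36 mm above the counter. Two lips, 16 mm wide and 14 thick, cover the slot's edges; the 36 mm gap between them is open above.
- slot_mouth (a point): Middle of the slot's mouth, on the slot floor, on the block's -x face. Axes as the block: x into the slot, z up.
- spatula: Wooden spatula, 250 mm long, 60 g, lying flat on the mat. x runs from butt (-100 mm) to blade tip (+150 mm), z up. Origin on the underside of the handle, where to grip. Handle 22 mm wide, 12 thick, x = -100 to +65 mm; blade 58 mm wide, 7 thick, x = +65 to +150 mm; undersides flush. Centre of mass about x = +45 mm.
- blade_tip (a point): Middle of the spatula's blade end, 150 mm ahead of its origin, 3.5 mm above its underside.
- dish: White dished plate, 190 mm across, rim 28 mm high, about 0.4 kg, on the counter; origin at the centre of its underside, z up. Inside: a shallow 6 degree cone, its flat middle 8 mm above the underside. A wooden carrying bar (14 mm thick, 18 high, 192 long, along the dish's y) spans it on steel uprights at y = +-93 mm; the blue rim lug is at +x.
- bar (a point): Centre of the dish's carrying bar, 130 mm above the dish's underside, over its centre; the place to grip, fingers closing along the dish's x.
- lug (a point): Blue lug on the dish's rim, 26 x 30 x 7 mm, 102 mm from the dish's centre along its +x and 24.5 mm above its underside.
- tomato: Loose round red tomato, 44 mm in diameter, 45 g, lying in the middle of the dish; origin at its centre. It rolls away when the dish is tilted or jerked.
- jam_jar: Bystander: jam jar with red lid, 68 mm in diameter, 105 mm high; origin at the centre of its underside.
- grater: Bystander: standing steel box grater, 72 x 85 mm, 228 mm high with its black handle; origin at the centre of its underside.
- side_plate: Bystander: white side plate, 170 mm across, 18 mm high; origin at the centre of its underside.

How it is judged (in metres and radians):
On the way, in this order (a step that is already met when the one before it is completed fails the run):
1. the spatula's blade is fully in the slot (tip at least 85 mm in) and the spatula is let go (x of blade_tip in the frame of slot_mouth above 0.085 m and z of blade_tip in the frame of slot_mouth between -0.003 and 0.022 m and angle between the x axis of spatula and the x axis of block, either way round below 0.2 rad and contact force between the fingers and spatula below 0.1 N), for 0.2 s.
2. the dish is lifted at least 20 mm off the counter before it is turned, tomato in it (height (world z) of dish above 0.02 m and angle between the x axis of dish and the x axis of mat, either way round above 0.75 rad and horizontal distance between tomato and dish below 0.045 m), for 0.1 s.
At the end, for the whole second after the job is handed in: Spatula let go, tip 85 mm or more into the slot, within 0.2 rad. Dish in the fingers, underside 30 to 180 mm up, within 40 mm of the mat's centre, lug towards the striped end within 0.17 rad, tilt under 0.12 rad, still (0.03 m/s, 0.15 rad/s), tomato within 35 mm of its centre (all of step 1 and linear speed of spatula below 0.02 m/s and contact force between the fingers and dish above 1 N and height (world z) of dish between 0.03 and 0.18 m and horizontal distance between dish and mat below 0.04 m and angle between the x axis of dish and the x axis of mat, either way round below 0.17 rad and x of lug in the frame of mat above 0.04 m and angle between dish's own z axis and vertical below 0.12 rad and horizontal distance between tomato and dish below 0.035 m and distance between tomato and dish below 0.055 m and linear speed of dish below 0.03 m/s and angular speed of dish below 0.15 rad/s); the arm keeps its last pose, push and grip.
It fails at once if the tomato strays more than 45 mm from the middle of the dish (horizontal distance between tomato and dish above 0.045 m).
It fails at once if the dish tilts more than 0.2 rad (angle between dish's own z axis and vertical above 0.2 rad).
It fails at once if the arm or fingers touch the tomato (contact force between any of the fingers, the arm and tomato above 0.3 N).
It fails at once if the jar, grater or side plate is moved more than 30 mm (distance of any of jam_jar, grater, side_plate from where it was at the start of the episode above 0.03 m).
It also fails if it takes over 61 s, if anything falls off the work surface, if the arm or the gripper's body presses on something with over 40 N, if the wrist force passes 120 N, or if a joint passes its speed limit or range.

ROBOT

A 6-joint arm with a two-finger parallel gripper is mounted at the origin on the work surface. World frame = base frame: x ahead of the robot, y to its left, z up, the work surface at z = 0. Lengths are in m, angles in degrees, forces in N, time in s.
With the tool pointing down it reaches from about 0.3 to 0.75 m from the base axis. Payload 8.5 kg.
Tool frame: the origin (TCP) lies where the fingers leave the gripper's body, on its centre line; the fingertips stand 73 mm ahead of it and the grasp point (between the pads) lies 54 mm ahead of it; z points along the fingers, y is the line along which they close (so a half turn about z gives the same grasp; the last joint's range is limited). The gripper opens to 85 mm and grips with 20 to 120 N. Pads are 22 mm wide; open, the fingers measure 114 mm over their backs; the gripper's body (76 mm by 85 mm) begins 54 mm behind the grasp point. The pads swing forward as they close: fully open they stand 13 mm farther back than shut.
Start: joints at [-89.341, 21.807, 74.336, -0, 83.858, -12.336], TCP at [0.124, -0.536, 0.304] pointing down, gripper open.
Joint ranges: [-178.18, 178.18], [-50.72, 133.34], [12.68, 142.11], [-81.47, 261.47], [9.98, 163.14], [-165.26, 165.26]. Speed limits (degrees/s): [136.94, 136.94, 180, 180, 180, 180].

INTERFACE

Orientations are given as a 3x3 rotation matrix whose columns are the frame's x, y, z axes.
In Python, from station import telemetry, imaging, order gives the robot as it stands. The module is installed in compiled form; this text tells all that it offers.
- The arm moves only by the shell command python3 -m jog 'ROWS' [FORCE]. ROWS is JSON, a list of rows, each a list of 7 numbers: the shift along the world's x, y, z in cm, then the turn, a rotation vector about the world's x, y, z in degrees, then the opening, from 0 (shut) to 1 (fully open). A call has 1 to 12 rows; each row is the pose to reach, as a shift and turn from the pose commanded when the call began; what a row does not reach only later rows make up. A row lasts 1/8 s, in which the tool goes at most 62.5 mm and 10.7 degrees, less where a joint would pass 70% of its speed; a pose out of reach is approached as far as the arm can. A call with a gripper value outside its range is refused whole. The fingers move at their own pace and stop on an object; FORCE is the grip in N (left out, the last holds). Time passes only in rows, so rows that repeat a pose let the fingers close. It gives the time, the measured TCP pose, the force, the opening and the grip force at its end, in the units of the state.
- telemetry.sense(): the state, without advancing time (a new reading comes with each control period).
- imaging.snapshot(name): name is "scene" or "top" or "wrist"; returns the picture (480x640x3 uint8, blue, green, red); there is no depth.
- imaging.calibration(name): a dict with "camera_matrix" (3x3 intrinsics, pixels), "k1" (the pictures are not rectified: a ray, as slopes to the right and down, at radius r is drawn at 1 + k1 r^2 times it, then the intrinsics apply), "extrinsics" (4x4, takes a point from world to camera coordinates); the wrist camera has in their place "tool_from_camera" (4x4, takes a point from camera to tool coordinates, whose origin is the TCP and whose axes are the flange's). Camera axes: x right, y down, z forward; pixel columns grow to the right and rows downward; lengths in m; the calibration is good to about 2 mm. A picture is of the moment at which its call begins: read the wrist's pose just before it. calibration takes no time and is no camera call.
- order.finish_job(): hands the job in; it is judged then, once.
The state is a dict: "t": time; "qpos": joint angles; "dq": joint speeds; "tau": joint torques, N m; "eef_pos": TCP position; "eef_rot": TCP orientation; "force": force on the tool from outside, world axes, zero at the start; "moment": the same for the moment, N m; "width": opening from 0.0 (shut) to 1.0 (fully open); "gripper_force": force on a finger pad.
Only numpy, scipy, OpenCV 4.12 (cv2) and the standard library are available. Lean on these libraries where they do the work, as an engineer would, in place of code of your own. Each camera call takes 0.05 s, during which the arm holds its last target. There are 200 camera calls.

## Working session

There is one attempt and no reset: what is moved stays moved. The work goes in short steps, Python scripts to look and compute and a shell command to move; the robot and the scene stay as the last step left them, time stands still between calls to the robot, and variables do not carry over. Pictures are saved under pics/ and viewed, at most 10 in all, crops included, and the job is handed in when it is done.

```bash
ls; mkdir -p pics; python3 - <<'E'
from station import telemetry, imaging, order
import cv2
s=telemetry.sense();print(s)
for n in("scene","top"):
    cv2.imwrite(f"pics/{n}0.png",imaging.snapshot(n))
for n in("scene","top","wrist"):print(n,imaging.calibration(n))
E
```

```text
pics
{'t': 0.0, 'qpos': array([-8.93427248e+01,  2.18412197e+01,  7.43849778e+01, -3.14104518e-03,
        8.38594549e+01, -1.23371546e+01]), 'dq': array([-0.03297326,  0.09155774,  0.0784057 , -0.04811893, -0.05484373,
        0.04492186]), 'tau': array([-1.81002746e-03, -4.48468316e+01, -2.31278819e+01, -2.71644876e-04,
        4.73498774e-03,  2.01781000e-05]), 'eef_pos': array([ 0.12364351, -0.53572091,  0.30330824]), 'eef_rot': array([[ 9.74390612e-01,  2.24862026e-01, -7.16521794e-05],
       [ 2.24861880e-01, -9.74389502e-01,  1.49419229e-03],
       [ 2.66169975e-04, -1.47203878e-03, -9.99998881e-01]]), 'force': array([-1.51176133,  1.10941982,  0.20916624]), 'moment': array([ 0.03505568, -0.00183237,  0.01779855]), 'gripper_force': 0.0, 'width': 1.001120929232191}
scene {'camera_matrix': array([[572.02248319,   0.        , 316.84023465],
       [  0.        , 572.02248319, 241.87098198],
       [  0.        ,   0.        ,   1.        ]]), 'k1': -0.1313249807053152, 'extrinsics': array([[-0.34336693,  0.93918375,  0.00574771,  0.157492  ],
       [ 0.77193697,  0.28569665, -
[... 482 characters left out ...]
74764],
       [ 0.07175774,  0.00635566, -0.99740184,  1.28303046],
       [ 0.        ,  0.        ,  0.        ,  1.        ]])}
wrist {'camera_matrix': array([[341.91346348,   0.        , 319.9767716 ],
       [  0.        , 341.91346348, 238.92927725],
       [  0.        ,   0.        ,   1.        ]]), 'k1': -0.03935878045169611, 'tool_from_camera': array([[-5.38787986e-04, -9.46178949e-01, -3.23643487e-01,
         8.39675389e-02],
       [ 9.99999665e-01, -3.10172132e-04, -7.57961998e-04,
         1.26882046e-03],
       [ 6.16782496e-04, -3.23643786e-01,  9.46178799e-01,
        -7.01116903e-02],
       [ 0.00000000e+00,  0.00000000e+00,  0.00000000e+00,
         1.00000000e+00]])}
```

View pics/scene0.png

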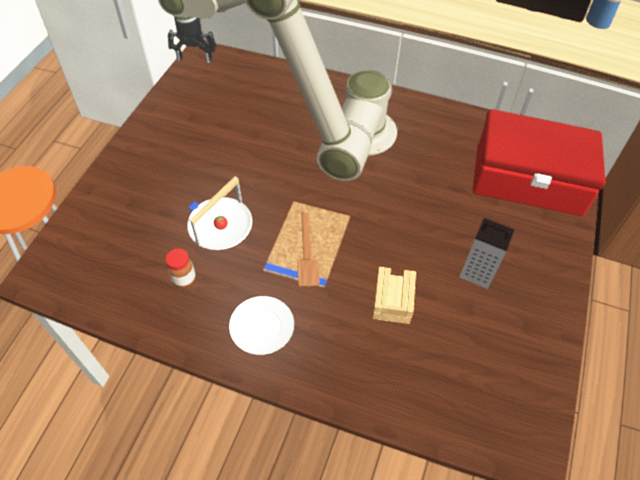

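View pics/top0.png

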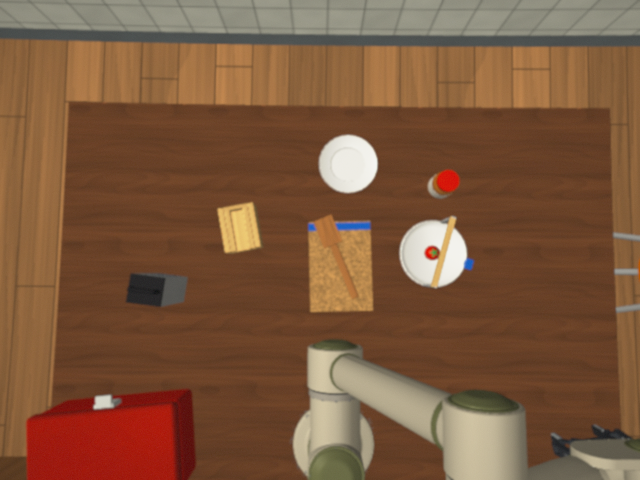

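Coarse view: spatula butt at (356,298) and blade tip near (325,217) in top; block centre near (240,228), dish centre near (433,254), mat centre near (341,266), lug (469,265). I'll enlarge the key areas and triangulate.

```bash
cat > h.py <<'E'
from station import telemetry, imaging, order
import cv2, numpy as np
from scipy.optimize import least_squares
def cam(n,s=None):
    c=imaging.calibration(n)
    if n=="wrist":
        T=np.eye(4);T[:3,:3]=s["eef_rot"];T[:3,3]=s["eef_pos"]
        E=np.linalg.inv(T@c["tool_from_camera"])
    else: E=c["extrinsics"]
    return c["camera_matrix"],c["k1"],E
def proj(C,P):
    K,k,E=C;P=np.atleast_2d(P);p=P@E[:3,:3].T+E[:3,3];u=p[:,:2]/p[:,2:]
    u=u*(1+k*(u**2).sum(1,keepdims=True));return u@K[:2,:2].T+K[:2,2]
def ray(C,px):
    K,k,E=C;d=(np.array(px,float)-K[:2,2])/K[0,0];u=d.copy()
    for _ in range(20):u=d/(1+k*(u@u))
    R=E[:3,:3];return -R.T@E[:3,3],R.T@np.r_[u,1]
def onz(C,px,z):
    o,d=ray(C,px);return o+d*(z-o[2])/d[2]
def tri(*cp):
    A=np.zeros((3,3));b=np.zeros(3);r=[]
    for C,p in cp:
        o,d=ray(C,p);d=d/np.linalg.norm(d);M=np.eye(3)-np.outer(d,d);A+=M;b+=M@o;r.append((M,o))
    x=np.linalg.solve(A,b);return x,[round(1000*np.linalg.norm(M@(x-o)),1) for M,o in r]
E
python3 - <<'E'
from h import *
np.set_printoptions(precision=4,suppress=True)
t=cam("top");s=cam("scene")
for n,a,b in [("butt",(356,298),(306,213)),("tip",(325,217),(308,286)),("lug",(469,265),(194,206)),("tom",(432,253),(221,223)),("barA",(453,218),(194,220)),("barB",(435,286),(237,181)),("blockfarL",(218,209),(412,323))]:
    print(n,*tri((t,a),(s,b)))
for n,a,z in [("butt",(356,298),.016),("tip",(325,217),.008),("mat",(341,266),.004),("dish",(433,253),.028),("block",(239,229),.07),("jar",(446,181),.105),("grater",(145,290),.2),("plate",(348,163),.015)]:print(n,onz(t,a,z))
a=cv2.resize(cv2.imread("pics/top0.png")[185:325,205:485],None,fx=2.85,fy=2.85,interpolation=cv2.INTER_CUBIC)
b=cv2.resize(cv2.imread("pics/scene0.png")[170:335,180:425],None,fx=3,fy=3,interpolation=cv2.INTER_CUBIC)
cv2.imwrite("pics/topc.png",a);cv2.imwrite("pics/scc.png",b)
E
```

```text
butt [ 0.4023 -0.0584  0.0024] [np.float64(2.8), np.float64(2.8)]
tip [ 0.6369  0.0351 -0.0009] [np.float64(3.7), np.float64(3.7)]
lug [ 0.5029 -0.382   0.0145] [np.float64(0.8), np.float64(0.8)]
tom [ 0.5354 -0.2751  0.019 ] [np.float64(1.4), np.float64(1.4)]
barA [ 0.6227 -0.3004  0.1325] [np.float64(3.0), np.float64(3.0)]
barB [ 0.4434 -0.2561  0.1165] [np.float64(3.5), np.float64(3.5)]
blockfarL [0.6553 0.3417 0.0154] [np.float64(1.4), np.float64(1.4)]
butt [ 0.4038 -0.0599  0.016 ]
tip [0.6369 0.0317 0.008 ]
mat [ 0.4948 -0.0167  0.004 ]
dish [ 0.5354 -0.277   0.028 ]
block [0.5924 0.2709 0.07  ]
jar [ 0.7275 -0.2933  0.105 ]
grater [0.4266 0.4742 0.2   ]
plate [ 0.7959 -0.0334  0.015 ]
```

View pics/topc.png

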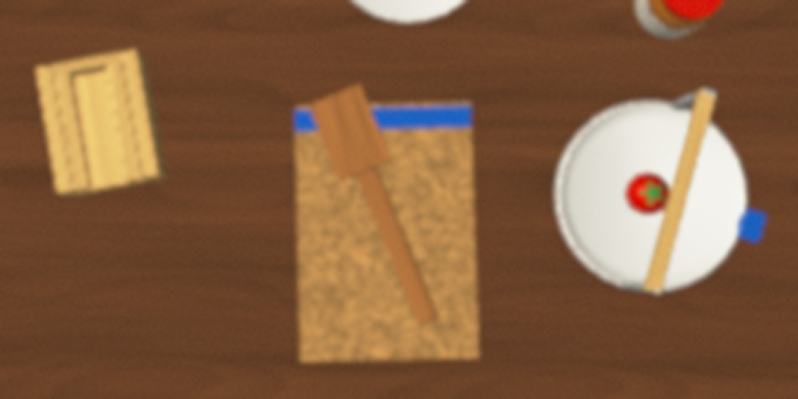

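Topc crop: slot mouth of the block is on the lower (robot-side) edge, with the stop wall at the top; the mat stripe is at the top and the lug points right (−y). Heights and lengths agree coarsely, so I'll move the wrist camera in for a finer measurement.

```bash
python3 -m jog '[[42,34,4,0,0,-12,1],[42,34,4,0,0,-12,1],[42,34,4,0,0,-12,1],[42,34,4,0,0,-12,1],[42,34,4,0,0,-12,1],[42,34,4,0,0,-12,1],[42,34,4,0,0,-12,1],[42,34,4,0,0,-12,1],[42,34,4,0,0,-12,1],[42,34,4,0,0,-12,1],[42,34,4,0,0,-12,1]]' && python3 - <<'E'
from h import *
import pickle
s=telemetry.sense();im=imaging.snapshot("wrist");pickle.dump((s,im),open("w1.pkl","wb"));cv2.imwrite("pics/w1.png",im);print(s["eef_pos"],s["dq"])
E
python3 -m jog '[[-9,32,0,0,0,0,1],[-9,32,0,0,0,0,1],[-9,32,0,0,0,0,1],[-9,32,0,0,0,0,1],[-9,32,0,0,0,0,1],[-9,32,0,0,0,0,1],[-9,32,0,0,0,0,1],[-9,32,0,0,0,0,1]]' && python3 - <<'E'
from h import *
import pickle
s=telemetry.sense();im=imaging.snapshot("wrist");pickle.dump((s,im),open("w2.pkl","wb"));cv2.imwrite("pics/w2.png",im);print(s["eef_pos"],s["dq"],s["qpos"])
E
```

```text
t: 1.48
eef_pos: [0.5433, -0.1961, 0.3435]
eef_rot: [[1.0, 0.017, -0.001], [0.017, -1.0, 0.0], [-0.001, -0.0, -1.0]]
force: [-0.1, 0.3, 0.4]
width: 1.003
gripper_force: 0.0
[ 0.54333892 -0.19608612  0.34351048] [-1.2954535  -0.6281311   0.23992354  0.05415754  0.02985547  0.00868495]
t: 2.52
eef_pos: [0.4539, 0.1229, 0.3439]
eef_rot: [[1.0, 0.016, -0.0], [0.016, -1.0, -0.0], [-0.0, 0.0, -1.0]]
force: [-0.2, 0.3, 0.3]
width: 1.0
gripper_force: 0.0
[0.45389782 0.12285386 0.34389605] [-0.4289996   0.20737789 -0.23434084  0.05699314 -0.03640438  0.0998424 ] [ 6.81804844e-01  1.20702690e+01  8.18144371e+01 -1.73845522e-02
  8.61158783e+01  8.97838404e+01]
```

View pics/w1.png

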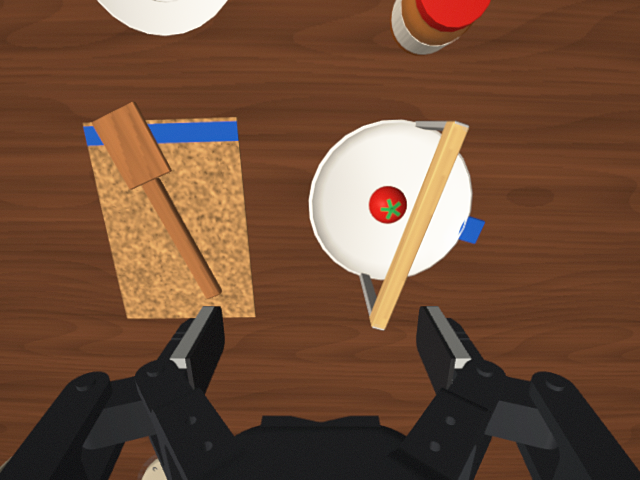

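View pics/w2.png

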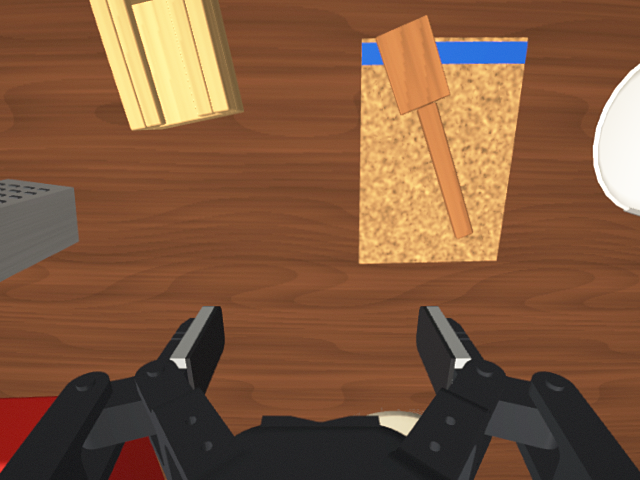

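w1: spatula tip mid (113,112), butt (212,294), bar ends (457,124)/(378,328), mat corners (83,124),(237,118),(255,317),(128,318). w2: tip (402,25), butt (464,235), mat corners (361,38),(527,38),(497,261),(359,264); block cropped, near top edge (132,130)-(242,110). One more view over the block.

```bash
python3 -m jog '[[10,9,0,0,0,0,1],[10,9,0,0,0,0,1],[10,9,0,0,0,0,1],[10,9,0,0,0,0,1],[10,9,0,0,0,0,1]]' >/dev/null && python3 - <<'E'
from h import *
import pickle
np.set_printoptions(precision=4,suppress=True)
s=telemetry.sense();im=imaging.snapshot("wrist");pickle.dump((s,im),open("w3.pkl","wb"));print(s["eef_pos"])
cv2.imwrite("pics/w3.png",im)
L=lambda f:cam("wrist",pickle.load(open(f,"rb"))[0])
a,b=L("w1.pkl"),L("w2.pkl");t=cam("top");sc=cam("scene")
tip=tri((a,(113,112)),(b,(402,25)));butt=tri((a,(212,294)),(b,(464,235)))
print("tip",*tip,"butt",*butt)
d=(tip[0]-butt[0]);print(np.linalg.norm(d),np.degrees(np.arctan2(d[1],d[0])))
M=[]
for p,q in [((83,124),(361,38)),((237,118),(527,38)),((255,317),(497,261)),((128,318),(359,264))]:
    M.append(tri((a,p),(b,q)));print(*M[-1])
M=np.array([m[0] for m in M]);print("mat",M.mean(0));
for i,j in((3,0),(2,1)):
    d=M[i]-M[j];d=-d;print("mat yaw",np.degrees(np.arctan2(d[1],d[0])),np.linalg.norm(d))
A=tri((a,(457,124)),(t,(453.4,217.3)));B=tri((a,(378,328)),(t,(434.8,287.1)));print("bar",*A,*B)
d=A[0]-B[0];print((A[0]+B[0])/2,np.linalg.norm(d),np.degrees(np.arctan2(d[1],d[0])))
for p in((457,124),(378,328)):print(onz(a,p,.139))
l=tri((a,(472,230)),(t,(469,264.5)));print("lug",*l)
E
```

```text
[0.5532 0.2129 0.3443]
tip [0.637  0.0388 0.0094] [np.float64(0.5), np.float64(0.5)] butt [ 0.4102 -0.057   0.0138] [np.float64(1.1), np.float64(1.1)]
0.24625946461961773 22.90861954326453
[0.6244 0.0804 0.0038] [np.float64(1.0), np.float64(1.0)]
[ 0.6311 -0.1004  0.0021] [np.float64(0.3), np.float64(0.3)]
[ 0.3718 -0.1104  0.0052] [np.float64(0.5), np.float64(0.5)]
[0.3641 0.0698 0.0026] [np.float64(0.5), np.float64(0.5)]
mat [ 0.4978 -0.0151  0.0034]
mat yaw 2.3469807723930574 0.26056383924581483
mat yaw 2.1890624871218076 0.25946487216552794
bar [ 0.6284 -0.3112  0.1108] [np.float64(0.4), np.float64(0.4)] [ 0.442  -0.2545  0.1327] [np.float64(0.3), np.float64(0.3)]
[ 0.5352 -0.2829  0.1218] 0.1961319591412536 -16.911340750016734
[ 0.6286 -0.3008  0.139 ]
[ 0.4462 -0.2529  0.139 ]
lug [ 0.5049 -0.3842  0.0136] [np.float64(1.0), np.float64(1.0)]
```

View pics/w3.png

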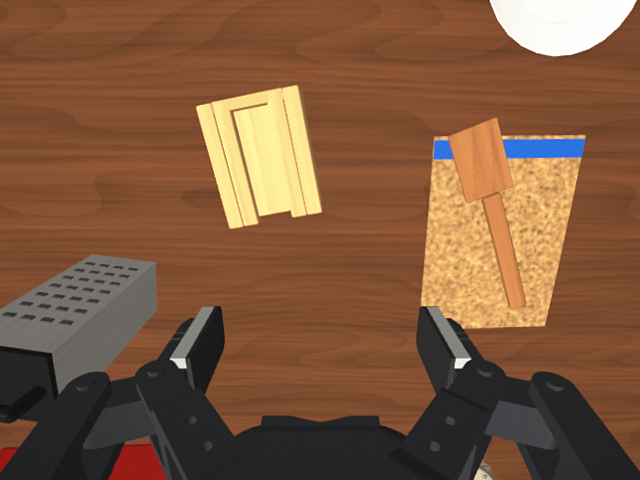

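w3: block top corners far-left (197,105), far-right (298,85), near-right (321,212), near-left (231,229), mouth open toward the robot; spatula tip mid (473,127), butt (516,306).

```bash
python3 - <<'E'
from h import *
import pickle
np.set_printoptions(precision=4,suppress=True)
L=lambda f:cam("wrist",pickle.load(open(f,"rb"))[0])
a,b,c=L("w1.pkl"),L("w2.pkl"),L("w3.pkl")
tip,r1=tri((a,(113,112)),(b,(402,25)),(c,(473,127)));butt,r2=tri((a,(212,294)),(b,(464,235)),(c,(516.5,306)))
d=tip-butt;print(tip,r1,butt,r2,np.linalg.norm(d),np.degrees(np.arctan2(d[1],d[0])))
print("nl",*tri((b,(132,130)),(c,(231,229))))
px=np.array([(197,105),(298,85),(321,212),(231,229)],float)
print(np.array([onz(c,p,.07) for p in px]))
def Pc(v,z):
    cs,sn=np.cos(v[2]),np.sin(v[2]);l=np.array([(.0625,.05),(.0625,-.05),(-.0625,-.05),(-.0625,.05)])
    return np.c_[l@np.array([[cs,sn],[-sn,cs]])+v[:2],np.full(4,z)]
f=lambda v:np.r_[(proj(c,Pc(v,v[3]))-px).ravel(),(proj(b,Pc(v,v[3])[3:])-(132,130)).ravel()]
r=least_squares(f,[.592,.271,.15,.07],x_scale=[.1,.1,.1,.1])
v=r.x;print("block",v,np.degrees(v[2]),r.fun.round(1))
u=np.array([np.cos(v[2]),np.sin(v[2])]);m=v[:2]-.0625*u;print("mouth",m,"origin at 108 in",m-.042*u)
print("floor mouth px",proj(c,[*m,.036]))
E
```

```text
[0.6367 0.0389 0.0094] [np.float64(0.3), np.float64(0.7), np.float64(0.5)] [ 0.4093 -0.0567  0.0128] [np.float64(1.4), np.float64(1.2), np.float64(1.1)] 0.24671379403148855 22.789634329078712
nl [0.5297 0.3053 0.0715] [np.float64(0.0), np.float64(0.0)]
[[0.6521 0.3302 0.07  ]
 [0.6705 0.2342 0.07  ]
 [0.5492 0.2108 0.07  ]
 [0.5293 0.3057 0.07  ]]
block [0.6    0.271  0.1935 0.066 ] 11.087467352732238 [-0.5  0.6  0.5 -0.1  0.9 -0.1 -1.2 -1.   0.3  0.5]
mouth [0.5387 0.259 ] origin at 108 in [0.4975 0.2509]
floor mouth px [[278.6279 212.8763]]
```

```bash
python3 -m jog '[[-2.5,-11.5,-4,0,0,10,1],[-5,-23.1,-12,0,0,22,1],[-5,-23.1,-16,0,0,22,1],[-5,-23.1,-20,0,0,22,1],[-5,-23.1,-20,0,0,22,1],[-5,-23.1,-20,0,0,22,1],[-5,-23.1,-23,0,0,22,1],[-5,-23.1,-25,0,0,22,1],[-5,-23.1,-26.6,0,0,22,1],[-5,-23.1,-26.6,0,0,22,1],[-5,-23.1,-26.6,0,0,22,1]]' 40; python3 - <<'E'
from h import *
import pickle
s=telemetry.sense();im=imaging.snapshot("wrist");pickle.dump((s,im),open("w4.pkl","wb"));cv2.imwrite("pics/w4.png",im)
print(s["eef_pos"],s["force"],s["eef_rot"][:,1])
E
```

```text
t: 4.62
eef_pos: [0.5042, -0.0168, 0.0793]
eef_rot: [[0.92, 0.391, 0.002], [0.391, -0.92, -0.001], [0.002, 0.001, -1.0]]
force: [0.2, -0.4, -0.5]
width: 1.001
gripper_force: 0.0
[ 0.50421416 -0.0167965   0.07930576] [ 0.21187911 -0.44194271 -0.49375894] [ 0.3908746  -0.92044289  0.00139207]
```

View pics/w4.png

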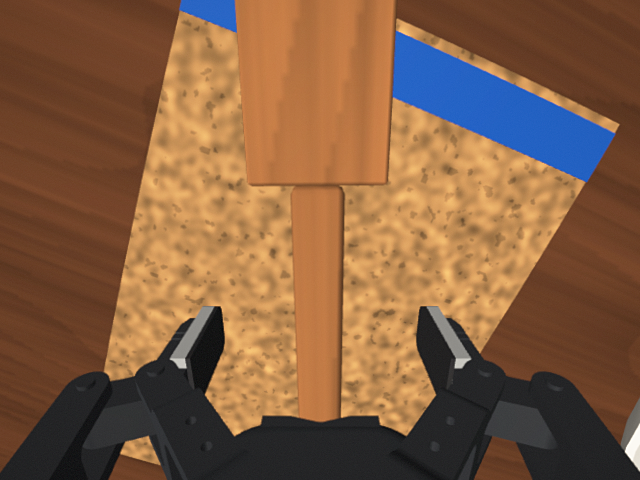

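w4 shows the handle centred between the pads (axis at column ~318, blade shoulder at row 185). Close.

```bash
python3 - <<'E'
from h import *
import pickle
s=pickle.load(open("w4.pkl","rb"))[0];p=onz(cam("wrist",s),(318,185),.011);print(s["eef_rot"].T@(p-s["eef_pos"]))
E
python3 -m jog '[[0,0,0,0,0,0,0.1],[0,0,0,0,0,0,0.1],[0,0,0,0,0,0,0.1],[0,0,0,0,0,0,0.1],[0,0,0,0,0,0,0.1],[0,0,0,0,0,0,0.1],[0,0,0,0,0,0,0.1],[0,0,0,0,0,0,0.1]]' 40
```

```text
[0.05955142 0.00041875 0.06841651]
t: 5.68
eef_pos: [0.5038, -0.017, 0.0781]
eef_rot: [[0.921, 0.391, 0.0], [0.391, -0.921, -0.0], [0.0, 0.0, -1.0]]
force: [-0.2, -0.7, 5.3]
width: 0.246
gripper_force: 40.0
```

```bash
python3 -m jog '[[0,0,1.5,0,0,0,0.1],[0,0,5,0,0,0,0.1],[-2,4,9,0,0,-2,0.1],[-5,9,11,0,0,-5,0.1],[-8.5,14,11,0,0,-8,0.1],[-11.5,19,10,0,0,-11,0.1],[-13.2,23,9,0,0,-12,0.1],[-13.7,24.2,8,0,0,-12,0.1],[-13.7,24.2,8,0,0,-12,0.1],[-13.7,24.2,8,0,0,-12,0.1],[-13.7,24.2,8,0,0,-12,0.1]]' 40; python3 - <<'E'
from h import *
import pickle
s=telemetry.sense();im=imaging.snapshot("wrist");pickle.dump((s,im),open("w5.pkl","wb"));cv2.imwrite("pics/w5.png",im)
print(s["eef_pos"],s["force"],s["eef_rot"][:,1]); 
sc=imaging.snapshot("scene");cv2.imwrite("pics/s5.png",sc)
print(proj(cam("scene"),[[.3674,.2254,.12],[.5387,.259,.036]]))
E
```

```text
t: 7.05
eef_pos: [0.3674, 0.2243, 0.1582]
eef_rot: [[0.982, 0.189, 0.001], [0.189, -0.982, 0.0], [0.001, 0.0, -1.0]]
force: [-0.2, 0.5, -1.0]
width: 0.248
gripper_force: 39.4
[0.36735394 0.22431155 0.15816037] [-0.18090423  0.48584544 -0.95979565] [ 1.89086868e-01 -9.81960364e-01  3.09454716e-05]
[[403.90688226 206.1127713 ]
 [395.47076761 274.43292972]]
```

View pics/w5.png

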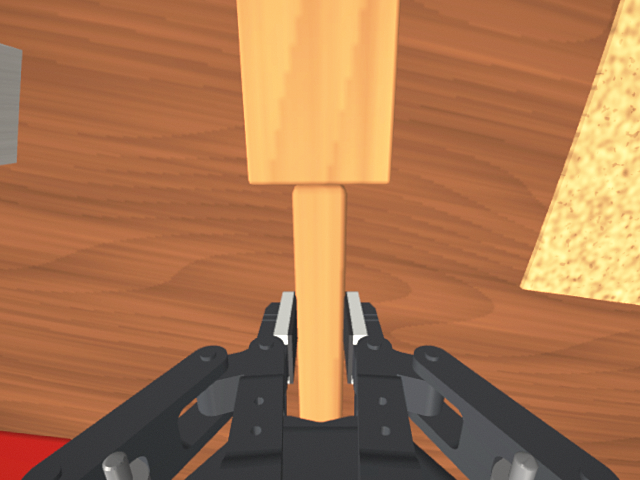

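w5 shows the spatula held straight and undrooped (shoulder row 184, axis column ~318). Lower and start the insertion.

```bash
python3 -m jog '[[0,0.1,-2,0,0,0.2,0.1],[0,0.1,-4.2,0,0,0.2,0.1],[0,0.1,-4.2,0,0,0.2,0.1],[1.5,0.4,-4.2,0,0,0.2,0.1],[3,0.7,-4.2,0,0,0.2,0.1],[4,0.9,-4.2,0,0,0.2,0.1],[5,1.1,-4.2,0,0,0.2,0.1],[6,1.3,-4.2,0,0,0.2,0.1],[6,1.3,-4.2,0,0,0.2,0.1]]' 40; python3 -c "
from h import *
i=cv2.imread('pics/s5.png')
s=telemetry.sense();print(s['moment'])
c=imaging.snapshot('scene');cv2.imwrite('pics/s6.png',cv2.resize(c[150:350,320:480],None,fx=3,fy=3,interpolation=cv2.INTER_CUBIC))"
```

```text
t: 8.28
eef_pos: [0.4272, 0.2382, 0.1159]
eef_rot: [[0.981, 0.194, 0.0], [0.194, -0.981, 0.0], [0.0, -0.0, -1.0]]
force: [0.4, -0.0, -0.7]
width: 0.244
gripper_force: 39.4
[-0.0166609   0.03568045  0.00609506]
```

```bash
python3 -m jog '[[1,0.2,0,0,0,0,0.1],[2,0.4,0,0,0,0,0.1],[3,0.6,0,0,0,0,0.1],[4,0.8,0,0,0,0,0.1],[5,0.95,0,0,0,0,0.1],[6,1.15,0,0,0,0,0.1],[6.8,1.3,0,0,0,0,0.1],[7.4,1.4,0,0,0,0,0.1],[7.4,1.4,0,0,0,0,0.1],[7.4,1.4,0,0,0,0,0.1]]' 40; python3 -c "
from h import *
s=telemetry.sense();print(s['moment'])
c=imaging.snapshot('scene');cv2.imwrite('pics/s7.png',cv2.resize(c[150:350,320:480],None,fx=3,fy=3,interpolation=cv2.INTER_CUBIC))"
```

```text
t: 9.57
eef_pos: [0.5004, 0.2521, 0.1159]
eef_rot: [[0.981, 0.194, -0.0], [0.194, -0.981, -0.0], [-0.0, 0.0, -1.0]]
force: [0.2, -0.6, -1.8]
width: 0.241
gripper_force: 39.4
[-0.09181285  0.00102522  0.02288691]
```

View pics/s7.png

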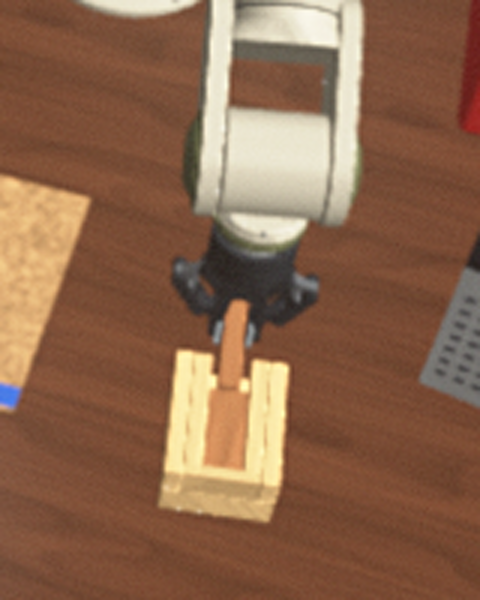

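s7: blade under both lips with its tip near the stop wall. Lower onto the floor, release, and back up.

```bash
python3 -m jog '[[0.2,0,-0.2,0,0,0,0.1],[0.2,0,-0.4,0,0,0,0.1],[0.2,0,-0.4,0,0,0,0.1],[0.2,0,-0.4,0,0,0,0.1]]' 40 | grep -E "eef_pos|force"; python3 -m jog '[[0,0,0,0,0,0,0.5],[0,0,0,0,0,0,0.8],[0,0,0,0,0,0,1],[0,0,0,0,0,0,1],[0,0,0,0,0,0,1],[0,0,0,0,0,0,1],[0,0,3,0,0,0,1],[0,0,8,0,0,0,1],[0,0,13,0,0,0,1],[0,0,19,0,0,0,1],[-3,-5,24,0,0,0,1],[-3,-5,24,0,0,0,1]]' 40; python3 - <<'E'
from h import *
import pickle
s=telemetry.sense();im=imaging.snapshot("wrist");pickle.dump((s,im),open("w8.pkl","wb"))
cv2.imwrite("pics/w8.png",im);t=imaging.snapshot("top");cv2.imwrite("pics/t8.png",t)
C=cam("wrist",s);print(s["eef_pos"],s["qpos"])
m=np.array([.5387,.259]);u=np.array([.9813,.1923])
for d in(.115,.108,.1,-.042,-.142):print(d,proj(C,[*(m+u*d),.043]).round())
E
```

```text
eef_pos: [0.5026, 0.2521, 0.1119]
force: [-0.4, 0.4, -1.3]
gripper_force: 39.4
t: 11.62
eef_pos: [0.472, 0.201, 0.3548]
eef_rot: [[0.981, 0.193, 0.005], [0.193, -0.981, 0.001], [0.005, 0.0, -1.0]]
force: [-0.0, -0.1, -0.2]
width: 0.999
gripper_force: 0.0
[0.47196512 0.20098507 0.35476349] [ 9.82862668e+00  1.60749368e+01  7.45038248e+01 -9.34308975e-03
  8.91470482e+01  8.86917912e+01]
0.115 [[274.   9.]]
0.108 [[274.  17.]]
0.1 [[274.  26.]]
-0.042 [[279. 171.]]
-0.142 [[282. 255.]]
```

```bash
python3 - <<'E'
from h import *
import pickle
s,im=pickle.load(open("w8.pkl","rb"));C=cam("wrist",s)
for r in range(0,40,3):print(r,im[r,270:280].mean(0).astype(int))
for r in range(232,290,3):print(r,im[r,278:286].mean(0).astype(int))
E
```

```text
0 [142 227 254]
3 [ 81 127 162]
6 [ 83 131 167]
9 [ 83 130 166]
12 [137 224 254]
15 [164 246 255]
18 [ 89 153 232]
21 [ 91 156 233]
24 [ 90 155 232]
27 [ 89 155 232]
30 [ 90 156 232]
33 [ 90 156 232]
36 [ 90 156 233]
39 [ 91 155 233]
232 [ 99 170 244]
235 [100 171 244]
238 [100 171 244]
241 [101 172 244]
244 [100 172 244]
247 [100 173 245]
250 [ 91 155 235]
253 [ 58  89 148]
256 [ 57  89 147]
259 [ 58  92 152]
262 [ 55  88 145]
265 [ 56  87 143]
268 [ 60  95 156]
271 [ 56  88 145]
274 [ 59  93 153]
277 [ 61  99 163]
280 [ 61  97 159]
283 [ 60  98 161]
286 [ 62  99 163]
289 [ 61  98 162]
```

Numerically the tip is at row 17 → 108 mm in, butt where a level spatula should be: step 1 is good. Now view the dish.

```bash
python3 -m jog '[[7,-56,0,0,0,-10,1],[7,-56,0,0,0,-10,1],[7,-56,0,0,0,-10,1],[7,-56,0,0,0,-10,1],[7,-56,0,0,0,-10,1],[7,-56,0,0,0,-10,1],[7,-56,0,0,0,-10,1],[7,-56,0,0,0,-10,1],[7,-56,0,0,0,-10,1],[7,-56,0,0,0,-10,1],[7,-56,0,0,0,-10,1],[7,-56,0,0,0,-10,1]]' | head -3; python3 - <<'E'
from h import *
import pickle
s=telemetry.sense();im=imaging.snapshot("wrist");pickle.dump((s,im),open("w9.pkl","wb"))
C=cam("wrist",s);print(s["eef_pos"],s["eef_rot"][:,1])
P=proj(C,[[.628,-.303,.139],[.445,-.253,.139],[.535,-.277,.03],[.505,-.384,.02]]);print(P)
w1=pickle.load(open("w1.pkl","rb"))[1]
x,y=(P[:2].mean(0)-(130,150)).astype(int).clip(0);print(x,y)
f=lambda i,x,y:cv2.resize(i[y:y+300,x:x+200],None,fx=2,fy=2,interpolation=cv2.INTER_CUBIC)
x0=max(0,min(440,x));y0=max(0,min(180,y));print(x0,y0)
cv2.imwrite("pics/c9.png",np.hstack([f(w1,310,80),f(im,x0,y0)]))
E
```

```text
t: 13.22
eef_pos: [0.5432, -0.3565, 0.3517]
eef_rot: [[1.0, 0.023, -0.0], [0.023, -1.0, 0.001], [-0.0, -0.001, -1.0]]
[ 0.54318155 -0.35646493  0.35166826] [ 2.25679780e-02 -9.99745088e-01 -6.67488300e-04]
[[253.35470588 120.20438834]
 [209.13743564 320.94310641]
 [251.54655727 203.77071852]
 [341.21773984 227.68549627]]
101 70
101 70
```

View pics/c9.png

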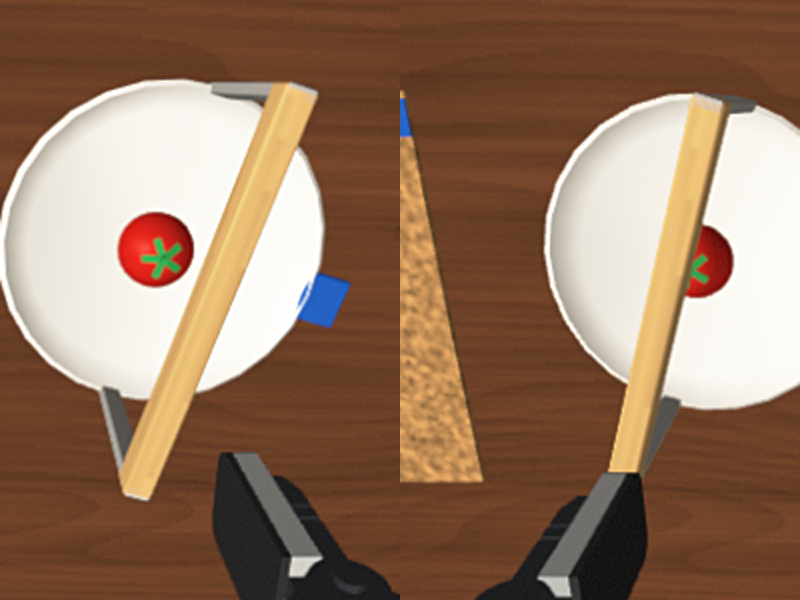

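c9: bar far end at w1 (459,124)/w9 (254.5,118.5), near end w1 (378.5,328), axis point w9 (215,300); tomato near w1 (387.5,204.5), w9 (249.5,200.5). Fit the bar.

```bash
python3 - <<'E'
from h import *
import pickle
np.set_printoptions(precision=4,suppress=True)
L=lambda f:cam("wrist",pickle.load(open(f,"rb"))[0])
a,b=L("w1.pkl"),L("w9.pkl")
print("far",*tri((a,(459,124.3)),(b,(254.5,118.5))))
print("tom",*tri((a,(387.5,204.5)),(b,(249.5,200.5))))
print("dish",onz(a,(391.5,199.5),.028))
def f(v):
    u=np.array([np.cos(v[3]),np.sin(v[3]),0]);c=v[:3]
    e=[proj(a,c+.096*u)[0]-(459,124.3),proj(a,c-.096*u)[0]-(378.5,328),proj(b,c+.096*u)[0]-(254.5,118.5),proj(b,c+v[4]*u)[0]-(215,300)]
    return np.ravel(e)
r=least_squares(f,[.536,-.28,.139,-.26,-.08]);print(r.x,np.degrees(r.x[3]),r.fun.round(1))
print("lug w1",onz(a,(310+325/2,80+302/2),.028))
E
```

```text
far [ 0.6288 -0.3035  0.1363] [np.float64(0.5), np.float64(0.5)]
tom [ 0.5388 -0.2746  0.0292] [np.float64(0.1), np.float64(0.1)]
dish [ 0.5446 -0.279   0.028 ]
[ 0.5363 -0.2786  0.1357 -0.2623 -0.0728] -15.028792424920725 [-0.1 -0.8 -0.4  0.4  0.2  0.4  0.3  0.1]
lug w1 [ 0.5084 -0.3792  0.028 ]
```

```bash
python3 -m jog '[[-0.7,4,0,0,0,-8,1],[-0.7,7.8,0,0,0,-16.3,1],[-0.7,7.8,-3,0,0,-16.3,1],[-0.7,7.8,-7,0,0,-16.3,1],[-0.7,7.8,-11,0,0,-16.3,1],[-0.7,7.8,-14,0,0,-16.3,1],[-0.7,7.8,-16,0,0,-16.3,1],[-0.7,7.8,-16.8,0,0,-16.3,1],[-0.7,7.8,-16.8,0,0,-16.3,1],[-0.7,7.8,-16.8,0,0,-16.3,1]]' 40; python3 - <<'E'
from h import *
import pickle
s=telemetry.sense();im=imaging.snapshot("wrist");pickle.dump((s,im),open("w10.pkl","wb"));C=cam("wrist",s)
print(s["qpos"])
u=np.array([np.cos(-.2623),np.sin(-.2623)])
for d in(.02,.05,.08):
    p=proj(C,[*(np.array([.5363,-.2786])+d*u),.137])[0];r=int(p[1]);print(p.round(1))
    if 0<=r<480:
        row=im[r,250:390].astype(int);w=(row[:,0]<170)&(row[:,2]>190)&(row[:,2]-row[:,0]>60)
        k=np.flatnonzero(w);print(r,k.min()+250 if len(k) else None,k.max()+250 if len(k) else None,len(k))
E
```

```text
t: 14.52
eef_pos: [0.536, -0.2799, 0.185]
eef_rot: [[0.966, -0.26, 0.001], [-0.26, -0.966, -0.001], [0.002, 0.001, -1.0]]
force: [0.6, -0.5, -0.3]
width: 1.005
gripper_force: 0.0
[-3.87790770e+01  3.31232760e+01  7.55706889e+01  1.78941352e-03
  7.11986309e+01  6.63085581e+01]
[314.3 297.7]
297 297 328 32
[313.7 223.5]
223 296 330 35
[313. 137.]
136 295 332 38
```

Bar is 1.5 mm toward world +y of the tool centre; correct and close gently.

```bash
python3 -m jog '[[0.05,0.15,-0.1,0,0,0,0.7],[0.05,0.15,-0.1,0,0,0,0.45],[0.05,0.15,-0.1,0,0,0,0.3],[0.05,0.15,-0.1,0,0,0,0.25],[0.05,0.15,-0.1,0,0,0,0.2],[0.05,0.15,-0.1,0,0,0,0.17],[0.05,0.15,-0.1,0,0,0,0.1],[0.05,0.15,-0.1,0,0,0,0.05],[0.05,0.15,-0.1,0,0,0,0.05],[0.05,0.15,-0.1,0,0,0,0.05],[0.05,0.15,-0.1,0,0,0,0.05]]' 60
```

```text
t: 15.95
eef_pos: [0.5362, -0.2783, 0.183]
eef_rot: [[0.965, -0.261, 0.0], [-0.261, -0.965, 0.0], [0.0, -0.0, -1.0]]
force: [-0.2, 3.2, 3.6]
width: 0.157
gripper_force: 59.6
```

```bash
python3 -m jog '[[0,0,0.05,0,0,0,0.05],[0,0,0.2,0,0,0,0.05],[0,0,0.45,0,0,0,0.05],[0,0,0.8,0,0,0,0.05],[0,0,1.2,0,0,0,0.05],[0,0,1.7,0,0,0,0.05],[0,0,2.2,0,0,0,0.05],[0,0,2.7,0,0,0,0.05],[0,0,3.1,0,0,0,0.05],[0,0,3.4,0,0,0,0.05],[0,0,3.55,0,0,0,0.05],[0,0,3.6,0,0,0,0.05]]' 60; python3 - <<'E'
from h import *
s=telemetry.sense();print(s["moment"])
np.set_printoptions(precision=4,suppress=True)
t=imaging.snapshot("top");w=imaging.snapshot("wrist");cv2.imwrite("pics/t11.png",t);cv2.imwrite("pics/w11.png",w)
def blob(i,m):
    n,l,st,c=cv2.connectedComponentsWithStats(m.astype(np.uint8));k=1+np.argsort(-st[1:,4])[:2];return [(c[j],st[j]) for j in k]
for n,i in(("top",t),("wrist",w)):
    j=i.astype(int);red=(j[...,2]>120)&(j[...,1]<70)&(j[...,0]<70);blue=(j[...,0]>120)&(j[...,2]<90)&(j[...,1]<130)
    print(n,"red",blob(i,red));print(n,"blue",blob(i,blue))
E
```

```text
t: 17.45
eef_pos: [0.5362, -0.2784, 0.2189]
eef_rot: [[0.965, -0.261, -0.0], [-0.261, -0.965, 0.0], [-0.0, -0.0, -1.0]]
force: [0.4, -1.0, -3.2]
width: 0.152
gripper_force: 58.6
[0.0481517  0.01111961 0.00669392]
top red [(array([102.69  , 444.9032]), array([   26,   404,   150,    76, 10208], dtype=int32)), (array([447.7238, 180.3987]), array([436, 169,  24,  24, 449], dtype=int32))]
top blue [(array([338.6763, 226.0605]), array([308, 223,  62,   7, 380], dtype=int32)), (array([471.5, 267.5]), array([469, 267,   6,   2,  10], dtype=int32))]
wrist red [(array([292.3822, 246.5948]), array([282, 220,  20,  56, 696], dtype=int32)), (array([343., 251.]), array([343, 251,   1,   1,   1], dtype=int32))]
wrist blue [(array([ 46.7661, 206.2861]), array([   0,  178,  100,   59, 2548], dtype=int32)), (array([465.3617, 246.5568]), array([ 448,  228,   36,   39, 1153], dtype=int32))]
```

```bash
cat > chk.py <<'E'
from h import *
np.set_printoptions(precision=4,suppress=True)
s=telemetry.sense();w=imaging.snapshot("wrist");C=cam("wrist",s);R=s["eef_rot"];p=s["eef_pos"]
g=lambda x,y,z:R@np.array([x,y,z])+p   # tool coords
# dish frame in tool: x=tool y, y=tool x, underside 0.183 ahead
j=w.astype(int);red=((j[...,2]>100)&(j[...,1]<75)&(j[...,0]<75)).astype(np.uint8);blue=((j[...,0]>120)&(j[...,2]<90)&(j[...,1]<130)).astype(np.uint8)
def blob(m):
    n,l,st,c=cv2.connectedComponentsWithStats(m);k=1+np.argsort(-st[1:,4])[:2];return [(c[i].round(1),st[i]) for i in k]
print("lug exp",proj(C,g(0,.102,.183-.0265)),"seen",blob(blue))
print("tom exp",proj(C,g(0,0,.183-.03)),"seen",blob(red))
y,x=np.nonzero(red);print(x.min(),x.max(),np.percentile(y,[1,99]))
print(s["t"],p,s["force"],s["moment"])
E
python3 chk.py
```

```text
lug exp [[462.2811 248.0988]] seen [(array([ 46.7, 206.3]), array([   0,  178,   99,   59, 2550], dtype=int32)), (array([465.4, 246.5]), array([ 448,  228,   36,   39, 1155], dtype=int32))]
tom exp [[318.942  249.9381]] seen [(array([471.6, 122. ]), array([410,  97, 162,  46, 913], dtype=int32)), (array([497.7, 135.1]), array([428, 113, 153,  44, 725], dtype=int32))]
0 639 [ 26.   406.32]
17.55 [ 0.5361 -0.2784  0.2189] [ 0.2947  0.014  -2.9592] [ 0.0524  0.0083 -0.0232]
```

Lug is where a level, rigidly held dish puts it (465,247 vs 462,248), tomato ~4 mm off-centre. Continue lifting, then smoothly move and turn.

```bash
python3 -m jog '[[0,0,0.05,0,0,0,0.05],[0,0,0.25,0,0,0,0.05],[0,0,0.6,0,0,0,0.05],[0,0,1.2,0,0,0,0.05],[0,0,1.9,0,0,0,0.05],[0,0,2.6,0,0,0,0.05],[0,0,3.4,0,0,0,0.05],[0,0,4.1,0,0,0,0.05],[0,0,4.7,0,0,0,0.05],[0,0,5.2,0,0,0,0.05],[0,0,5.5,0,0,0,0.05],[0,0,5.6,0,0,0,0.05]]' 60 | head -3
python3 -m jog '[[0,0.05,0,0,0,0.2,0.05],[-0.03,0.2,0,0,0,0.8,0.05],[-0.07,0.46,0,0,0,1.9,0.05],[-0.12,0.81,0,0,0,3.3,0.05],[-0.18,1.26,0,0,0,5.2,0.05],[-0.26,1.82,0,0,0,7.4,0.05],[-0.36,2.48,0,0,0,10.1,0.05],[-0.47,3.24,0,0,0,13.2,0.05],[-0.59,4.1,0,0,0,16.7,0.05],[-0.73,5.06,0,0,0,20.7,0.05],[-0.88,6.07,0,0,0,24.8,0.05],[-1.02,7.08,0,0,0,28.9,0.05]]' 60
python3 - <<'E'
from h import *
cv2.imwrite("pics/w12.png",imaging.snapshot("wrist"))
E
```

```text
t: 19.1
eef_pos: [0.5362, -0.2784, 0.275]
eef_rot: [[0.965, -0.261, -0.0], [-0.261, -0.965, 0.0], [-0.0, -0.0, -1.0]]
t: 20.6
eef_pos: [0.5258, -0.207, 0.275]
eef_rot: [[0.97, 0.242, 0.0], [0.242, -0.97, 0.0], [0.0, -0.0, -1.0]]
force: [0.1, 0.4, -4.3]
width: 0.156
gripper_force: 58.7
```

```bash
python3 -m jog '[[-0.15,1.01,0,0,0,4.1,0.05],[-0.29,2.02,0,0,0,8.3,0.05],[-0.44,3.03,0,0,0,12.4,0.05],[-0.58,4.05,0,0,0,16.5,0.05],[-0.73,5.06,0,0,0,20.7,0.05],[-0.88,6.07,0,0,0,24.8,0.05],[-1.02,7.08,0,0,0,28.9,0.05],[-1.17,8.09,0,0,0,33,0.05],[-1.31,9.1,0,0,0,37.2,0.05],[-1.46,10.12,0,0,0,41.3,0.05],[-1.61,11.13,0,0,0,45.4,0.05],[-1.75,12.14,0,0,0,49.6,0.05]]' 60 | head -2
python3 -m jog '[[-0.15,1.01,0,0,0,4.1,0.05],[-0.29,2.02,0,0,0,8.3,0.05],[-0.43,2.98,0,0,0,12.2,0.05],[-0.55,3.84,0,0,0,15.7,0.05],[-0.66,4.6,0,0,0,18.8,0.05],[-0.76,5.26,0,0,0,21.5,0.05],[-0.84,5.82,0,0,0,23.7,0.05],[-0.9,6.27,0,0,0,25.6,0.05],[-0.96,6.63,0,0,0,27.1,0.05],[-0.99,6.88,0,0,0,28.1,0.05],[-1.02,7.03,0,0,0,28.7,0.05],[-1.02,7.08,0,0,0,28.9,0.05]]' 60
python3 -m jog '[[0,0,0,0,0,0,0.05],[0,0,0,0,0,0,0.05],[0,0,0,0,0,0,0.05],[0,0,0,0,0,0,0.05],[0,0,0,0,0,0,0.05],[0,0,0,0,0,0,0.05],[0,0,0,0,0,0,0.05],[0,0,0,0,0,0,0.05]]' 60 
python3 - <<'E'
from h import *
np.set_printoptions(precision=4,suppress=True)
s=telemetry.sense();w=imaging.snapshot("wrist");cv2.imwrite("pics/w13.png",w)
t=imaging.snapshot("top");cv2.imwrite("pics/t13.png",t);sc=imaging.snapshot("scene");cv2.imwrite("pics/s13.png",sc)
R=s["eef_rot"];p=s["eef_pos"];g=lambda x,y,z:R@np.array([x,y,z])+p
print(s["dq"],np.degrees(np.arctan2(R[1,1],R[0,1])))
for n,i in(("wrist",w),("top",t),("scene",sc)):
    C=cam(n,s);h=cv2.cvtColor(i,cv2.COLOR_BGR2HSV)
    red=((h[...,0]<6)|(h[...,0]>174))&(h[...,1]>190)&(h[...,2]>90);blue=(abs(h[...,0].astype(int)-110)<12)&(h[...,1]>150)&(h[...,2]>90)
    for nm,m,q in(("lug",blue,g(0,.102,.1585)),("tom",red,g(0,0,.153))):
        e=proj(C,q)[0];x0,y0=(e-45).astype(int).clip(0);sub=m[y0:y0+90,x0:x0+90];y,x=np.nonzero(sub)
        print(n,nm,"exp",e.round(1),"seen",len(x),(x.mean()+x0,y.mean()+y0,x.min()+x0,x.max()+x0,y.min()+y0,y.max()+y0) if len(x) else None)
E
```

```text
t: 22.15
eef_pos: [0.5084, -0.0858, 0.275]
t: 23.65
eef_pos: [0.4983, -0.0154, 0.2749]
eef_rot: [[-0.04, 0.999, 0.0], [0.999, 0.04, -0.0], [-0.0, 0.0, -1.0]]
force: [-0.1, -0.2, -3.9]
width: 0.153
gripper_force: 58.7
t: 24.65
eef_pos: [0.4983, -0.0154, 0.2749]
eef_rot: [[-0.04, 0.999, -0.0], [0.999, 0.04, 0.0], [0.0, -0.0, -1.0]]
force: [-0.4, -1.1, -3.8]
width: 0.156
gripper_force: 58.7
[ 0.0144 -0.0535 -0.1601  0.0164  0.1691  0.0872] 2.2924248488718333
wrist lug exp [461.6 244.4] seen 1252 (np.float64(465.03274760383385), np.float64(245.52316293929712), np.int64(445), np.int64(483), np.int64(226), np.int64(265))
wrist tom exp [319.  247.3] seen 715 (np.float64(291.15384615384613), np.float64(244.5986013986014), np.int64(280), np.int64(301), np.int64(218), np.int64(274))
top lug exp [341.5 226. ] seen 343 (np.float64(339.0408163265306), np.float64(226.1545189504373), np.int64(309), np.int64(369), np.int64(223), np.int64(229))
top tom exp [342.7 264.1] seen 0 None
scene lug exp [294.8 247.1] seen 313 (np.float64(295.2076677316294), np.float64(270.57507987220447), np.int64(265), np.int64(325), np.int64(245), np.int64(284))
scene tom exp [306.9 216.7] seen 0 None
```

Dish is at yaw 2.3° (mat 2.3°), about 1 mm from the mat's centre, underside ~92 mm up, tomato within ~5 mm; all still. Hand in.

```bash
python3 -c "
from station import order
print(order.finish_job())"
```

```text
the job is handed in; nothing more can be done
None
```

The job is handed in, with no verdict returned: by my measurements the spatula was let go with its tip about 108 mm into the slot, and the dish is held level and square with the mat (within about 0.1°), about 90 mm above its centre, with the tomato about 5 mm from its middle; I did not re-measure the jar, grater or side plate at the end.

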